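# Clamp the meter housing on the turntable

### The job

Clamp the black meter housing down on the turntable, ready for its new bearing: with the back of a finger swing the blue clamp strap round until it stops over the housing, and then push the red-knobbed cam lever fully down so that the pad is pressed onto the housing and stays clamped by itself. Only push: the housing must not be lifted or shifted, and the loose parts and tools round about stay where they are.

Things in the scene. Friction and masses are not known exactly. Their poses are not given: they have to be found in the camera images.
- turntable: Fixed, locked steel turntable: plate 290 mm across, its top 42 mm above the bench. Origin on the bench under the plate's centre; z up; its +y points from the centre to the clamp stud. Three dowels 16 mm high stand round the housing's foot. Its place and yaw vary, and the clamp goes with it.
- stud_top (a point): Point on the upright stud (the axis on which the clamp strap swings), 105 mm from the turntable's centre, 140 mm above the bench, at the mid-thickness of the strap.
- strap_nose (a point): Point in the middle of the blue strap (mid-width, mid-thickness), 65 mm from the stud's axis. The strap is a level flat bar 28 mm wide and 12 mm thick, from 134 to 146 mm above the bench; it ends, rounded, 80 mm from the stud at the nose and 52 mm behind the stud at the heel. Below this point hangs a black rubber pad 22 mm across on a screw, its underside about 112 mm above the bench while the lever is fully up, 4 mm above the housing; a 5 mm nut stands above it.
- clamp_strap (a joint): Angle of the strap about the stud, rad: 0 = it points to the turntable's centre with the pad over the housing, where its heel screw meets a stop; grows to 2.1 as it is swung away clockwise seen from above. So it is closed by pushing it anticlockwise. It starts open 0.9 to 1.8, stays where it is left and takes about 2 to 3 N at the nose to swing. The lever swings round with it.
- lever_pivot (a point): Middle of the cam lever's cross pin on top of the stud, 163 mm above the bench; the lever turns in the upright plane of the strap's length.
- lever_knob (a point): Centre of the red ball knob, 25 mm across, at the end of the cam lever, 95 mm from the pivot. The lever's bar is 15 mm thick, red from 45 mm out. It leans up and away from the strap's nose, over the heel, and goes down on that side, away from the housing.
- cam_lever (a joint): Angle of the cam lever, rad: 0 = fully up (63 degrees above level), 1.1 = fully down, level, on its stop. It starts at 0 to 0.2, stays where it is left and takes about 6 N straight down on the knob to start, 3 to 4 N near the end. Its cam rocks the strap's nose down by 7 mm.
- clamp_pad: The sprung rubber pad under the strap's nose, 22 mm across, 12 mm thick; origin at the middle of its underside, z up. It presses with some 12 to 15 N when clamped.
- meter_housing: Loose black meter housing, 0.7 kg, lying on the turntable's centre: foot flange 150 mm across, round body 128 mm across and 66 mm high with a flat top (108 mm above the bench) and an open 44 mm bearing bore; a square outlet stands out at one side, below the top. Origin in the middle of its underside, z up.
- vane_wheel: Loose yellow vane wheel lying flat, 92 mm across, 34 mm high; origin in the middle of its underside.
- idler_sprocket: Loose zinc-plated idler sprocket lying flat, 88 mm across the teeth, hub 24 mm high; origin in the middle of its underside.
- flange_bearing: Loose bronze flange bearing standing on its 52 mm flange, 28 mm high; origin in the middle of its underside.
- meter_cover: Loose round black cover lying flat, 110 mm across, 14 mm high; origin in the middle of its underside.
- screwdriver: Loose screwdriver lying on the bench, 200 mm long along its x; origin at the underside, mid-length.
- spanner: Loose spanner lying on the bench, 180 mm long along its x; origin at the underside, mid-length.
- grease_tin: Loose white and red grease tin standing up, 68 mm across, 75 mm high; origin in the middle of its underside.
There are look-alikes about, which are no part of the job. Leave any green or turquoise look-alike of the meter_housing alone.

How it is judged:
By the outcome, as a careful person would: the job done as asked, in the order asked, and still so for the second after the job is handed in, with the robot touching nothing.
It also fails if it takes over 48 s, if anything falls off the work surface, if the arm or the gripper's body presses on something with over 40 N, if the wrist force passes 120 N, or if a joint passes its speed limit or range.

### The arm

A 6-joint arm with a two-finger parallel gripper is mounted at the origin on the work surface. World frame = base frame: x ahead of the robot, y to its left, z up, the work surface at z = 0. Lengths are in m, angles in rad, forces in N, time in s.
With the tool pointing down it reaches from about 0.375 to 0.925 m from the base axis. Payload 5.7 kg.
Tool frame: the origin (TCP) lies midway between the tips of the shut fingers; the grasp point (between the pads) lies 19 mm behind it; z points along the fingers, y is the line along which they close (so a half turn about z gives the same grasp; the last joint's range is limited). The gripper opens to 88 mm and grips with 3 to 60 N. Pads are 20 mm wide; open, the fingers measure 115 mm over their backs; the gripper's body (75 mm by 178 mm) begins 61 mm behind the grasp point.
Start: joints at [-1.243, 0.359, 1.51, -0, 1.272, -0.115], TCP at [0.257, -0.542, 0.223] pointing down, gripper open.
Joint ranges: [-2.97, 2.97], [-1.01, 2.36], [0.21, 2.38], [-0.96, 4.11], [0.2, 2.71], [-2.98, 2.98]. Speed limits (rad/s): [2.39, 2.39, 3.14, 3.14, 3.14, 3.14].

### API

Orientations are given as a unit quaternion [w, x, y, z].
In Python, from plant import observe, grab_frame, bot gives the robot as it stands.
- The arm moves only by the tool send_rows, never from a script. Its argument "plan" is a list of rows, each a list of 2 entries, a list of its own where there are three numbers: the shift along the world's x, y, z in cm, then the turn about the world's z in degrees. In form: [[[dx, dy, dz], yaw], ...]. A call has exactly 5 rows; each row shifts and turns the commanded pose from where the row before left it; what a row does not reach is not made up. A row lasts 1/10 s, in which the tool goes at most 50 mm and 8.59 degrees, less where a joint would pass 70% of its speed; a pose out of reach is approached as far as the arm can. A call with a gripper value outside its range is refused whole. "gripper" is the closure, from 0 (fully open) to 1 (shut), set as the call begins (left out, the last holds). The fingers move at their own pace and stop on an object; the grip force is fixed at half the most. Time passes only in rows, so rows that do not move let the fingers close, or fill a call up. It gives the time, the measured TCP pose, the force, the opening and the grip force at its end, in the units of the state.
- observe(): the state, without advancing time (a new reading comes with each control period).
- grab_frame(name): name is "side" or "top"; returns a dict with "frame" (400x640x3 uint8, red, green, blue), "range_z" (400x640 float32, m along the optical axis (not along the pixel's ray), 0 where there is no reading), "intrinsics" (3x3 intrinsics, pixels), "dist_coeffs" ([k1, k2, p1, p2, k3] as OpenCV has them; the pictures are not rectified), "R" (3x3) and "t" (3): a world point X has camera coordinates R X + t. Camera axes: x right, y down, z forward; pixel columns grow to the right and rows downward; lengths in m; the calibration is good to about 2 mm. A picture is of the moment at which its call begins.
- bot.close_job(): hands the job in; it is judged then, once.
The state is a dict: "time_s": time; "joint_pos": joint angles; "joint_velocities": joint speeds; "tau": joint torques, N m; "tcp_pos": TCP position; "eef_rot": TCP orientation; "contact_force": force on the tool from outside, world axes, zero at the start; "wrist_torque": the same for the moment, N m; "width": finger opening in m; "grip_force": force on a finger pad.
Only numpy, scipy, OpenCV 4.12 (cv2) and the standard library are available. Lean on these libraries where they do the work, as an engineer would, in place of code of your own. Each camera call takes 0.05 s, during which the arm holds its last target. There are 200 camera calls.

## Working session

There is one attempt and no reset: what is moved stays moved. The work goes in short steps, Python scripts to look and compute and a tool call to move; the robot and the scene stay as the last step left them, time stands still between calls to the robot, and variables do not carry over. Pictures are saved under pics/ and viewed, at most 10 in all, crops included, and the job is handed in when it is done.

Besides the shell and the picture viewer there is one more tool, called after "Request:" as name(argument=value, ...), one argument or row to a line, values as JSON. send_rows: Moves the arm, as the interface text tells. Its arguments: {"type":"object","properties":{"plan":{"type":"array","items":{"type":"array"}},"gripper":{"type":"number"}},"required":["plan"]}

```bash
mkdir -p pics; ls
cat > h.py <<'E'
import numpy as np, cv2
from plant import observe, grab_frame, bot
def save(f,n,crop=None,s=1):
    im=f["frame"]
    if crop: a,b,c,d=crop; im=im[b:d,a:c]
    im=cv2.resize(im,None,fx=s,fy=s,interpolation=cv2.INTER_CUBIC)
    cv2.imwrite("pics/"+n,cv2.cvtColor(im,cv2.COLOR_RGB2BGR))
def world(f,uv,z=None):
    """pixels -> world, by depth (z None) or onto plane z"""
    uv=np.atleast_2d(np.array(uv,float))
    n=cv2.undistortPoints(uv.reshape(-1,1,2),f["intrinsics"],f["dist_coeffs"]).reshape(-1,2)
    d=np.c_[n,np.ones(len(n))]; R=f["R"];C=-R.T@f["t"]
    if z is None:
        q=np.round(uv).astype(int); return C+(d*f["range_z"][q[:,1],q[:,0]][:,None])@R
    w=d@R; return C+w*((z-C[2])/w[:,2])[:,None]
E
python3 - <<'E'
from h import *
s=observe();print(s)
for n in("side","top"):
    f=grab_frame(n);save(f,n+"0.png",s=1.25);print(n,-f["R"].T@f["t"],f["R"][2]);
    np.save(n+"0.npy",f,allow_pickle=True)
E
```

```text
pics
{'time_s': 0.0, 'joint_pos': array([-1.24309020e+00,  3.59498169e-01,  1.51142977e+00, -8.63266940e-06,
        1.27248055e+00, -1.15106875e-01]), 'joint_velocities': array([ 0.00022259, -0.00153545,  0.00126345,  0.00118282,  0.00166684,
       -0.00221778]), 'tau': array([-4.14857686e-04, -5.15377986e+01, -2.70729160e+01,  6.72036270e-02,
        3.49080702e-02, -1.19898814e-04]), 'tcp_pos': array([ 0.25685398, -0.54148272,  0.22181467]), 'eef_rot': array([-9.02352401e-04,  9.75588862e-01,  2.19603160e-01, -1.00430604e-04]), 'contact_force': array([-0.26582199,  0.01498719, -0.32799585]), 'wrist_torque': array([-0.04639459, -0.00259941,  0.02115023]), 'grip_force': 0.0, 'width': 0.08770020852409023}
side [ 0.34879144 -1.05264419  1.27651017] [ 0.05149001  0.68790402 -0.72397295]
top [ 0.27618766 -0.0300244   1.84240149] [ 9.15612349e-02 -4.47236252e-04 -9.95799347e-01]
```

View pics/side0.png

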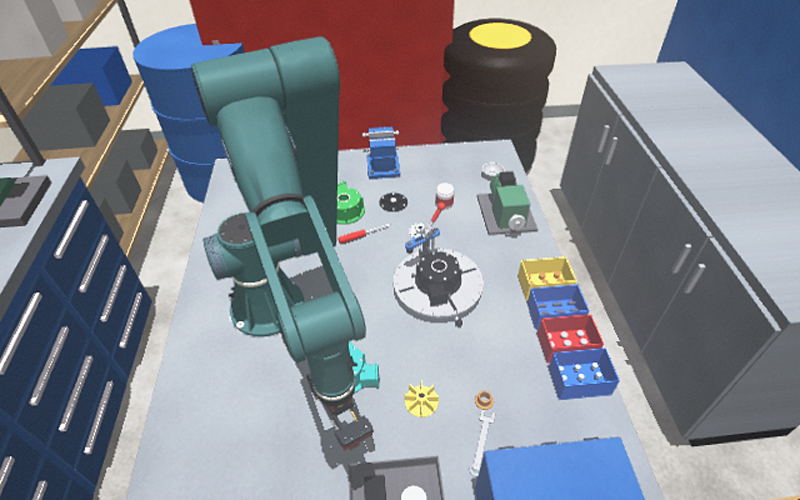

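View pics/top0.png

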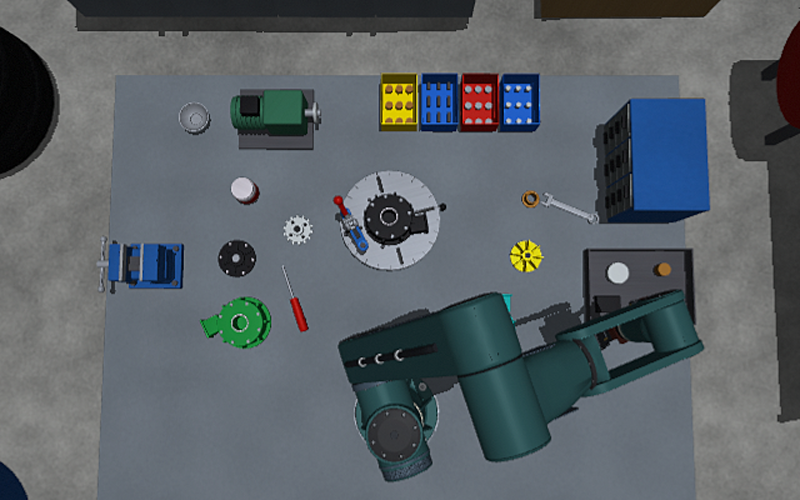

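The side view shows the turntable at about (437,283), with the black housing on it, the blue strap at (422,240) and the red knob at (443,192, next to the grease tin). The top view shows the housing at (390,217), strap (352,232) and red knob (338,200). The robot's base is at (395,430).

Candidates for the housing: black one on the turntable (390,217), green (240,322), turquoise (508,300, partly hidden). I choose the black one on the turntable. Candidates for the strap and lever: the blue vice (145,265), the blue bins, and the red screwdriver handle (298,315). The only blue strap and red lever on the turntable are the ones I listed first.

Run:
```python
from h import *
F={n:np.load(n+"0.npy",allow_pickle=True).item() for n in("side","top")}
R={"top":(255,125,365,225),"side":(300,140,400,270)}
for n,f in F.items():
    a,b,c,d=R[n]; hsv=cv2.cvtColor(f["frame"],cv2.COLOR_RGB2HSV)
    save(f,n+"c.png",R[n],5 if n=="top" else 4.5)
    for col,m in (("blue",cv2.inRange(hsv,(100,110,50),(125,255,255))),("red",cv2.inRange(hsv,(0,140,80),(8,255,255))|cv2.inRange(hsv,(172,140,80),(180,255,255)))):
        k=np.zeros_like(m);k[b:d,a:c]=m[b:d,a:c]
        nn,l,st,ce=cv2.connectedComponentsWithStats(k)
        for i in range(1,nn):
            if st[i,4]<8: continue
            v,u=np.where(l==i);uv=np.c_[u,v];P=world(f,uv);P=P[(P[:,2]>.05)&(P[:,2]<.35)]
            print(n,col,ce[i].round(1),st[i],"n",len(P))
            if len(P): print("  med",np.median(P,0).round(3),"lo",P.min(0).round(3),"hi",P.max(0).round(3),"highest",P[P[:,2].argsort()[-5:]].mean(0).round(3))
    # plate centre: light pixels by depth z~0.042
    v,u=np.mgrid[b-20:d+20,a-40:c+40];uv=np.c_[u.ravel(),v.ravel()];P=world(f,uv)
    q=P[abs(P[:,2]-.042)<.006][:,:2].astype(np.float32)
    print(n,"plate",cv2.minEnclosingCircle(q),len(q))
    q=P[(abs(P[:,2]-.108)<.004)]
    print(n,"top of housing",cv2.minEnclosingCircle(q[:,:2].astype(np.float32)),np.median(q,0))
```

```text
side blue [308.  140.5] [300 140  20   3  37] n 0
side blue [348.4 186.4] [344 183   8   8  22] n 21
  med [0.558 0.128 0.148] lo [0.536 0.114 0.141] hi [0.568 0.146 0.153] highest [0.554 0.126 0.151]
side blue [331.8 193.8] [324 189  17  10  65] n 63
  med [0.483 0.095 0.145] lo [0.452 0.073 0.138] hi [0.518 0.123 0.152] highest [0.486 0.089 0.15 ]
side red [350.5 167.9] [345 162  11  15  54] n 49
  med [0.561 0.136 0.232] lo [0.541 0.123 0.202] hi [0.579 0.151 0.253] highest [0.572 0.144 0.251]
side plate ((0.5958663821220398, 0.20579653978347778), 0.5491181015968323) 2125
side top of housing ((0.5386242866516113, 0.31860047578811646), 0.3661222457885742) [0.55397057 0.0290284  0.10788624]
top blue [278.5 168.5] [277 166   4   6  10] n 10
  med [0.56  0.129 0.146] lo [0.551 0.124 0.138] hi [0.569 0.135 0.158] highest [0.555 0.127 0.15 ]
top blue [272.9 171.6] [272 169   3   6   8] n 8
  med [0.549 0.148 0.148] lo [0.541 0.144 0.143] hi [0.559 0.152 0.151] highest [0.549 0.148 0.149]
top blue [287.4 191.2] [280 181  15  20 118] n 111
  med [0.483 0.1   0.145] lo [0.455 0.076 0.054] hi [0.517 0.132 0.156] highest [0.482 0.098 0.154]
top red [271.9 163.2] [267 157  11  15  78] n 78
  med [0.563 0.141 0.243] lo [0.541 0.129 0.199] hi [0.58  0.157 0.258] highest [0.57  0.148 0.256]
top plate ((0.5695823431015015, 0.02660992741584778), 0.41221362352371216) 2630
top top of housing ((0.5525374412536621, 0.0026419945061206818), 0.08513830602169037) [0.55079951 0.02003627 0.10795666]
```

View pics/topc.png

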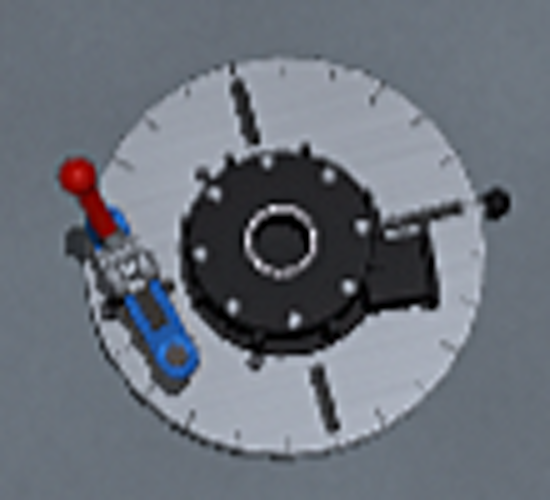

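View pics/sidec.png

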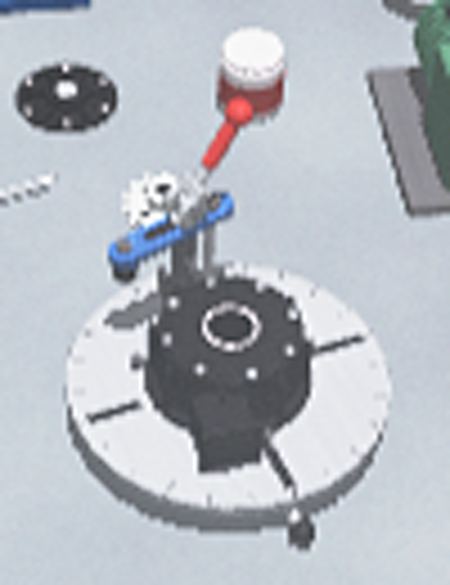

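The top crop shows the bore at (281,240), plate outline x 88–487 and y 57–457, lever pivot at about (130,265), strap nose nut (175,355), knob (76,176). The side crop shows the knob (238,110), nose end (122,250) and heel (222,207), with the housing on the plate. The black housing is the right one.

Run:
```python
from h import *
f=np.load("top0.npy",allow_pickle=True).item()
def w(x,y,z): return world(f,[[255+(x-2)/5,125+(y-2)/5]],z)[0].round(4)
H=w(281,240,.108);P=w(287,257,.042);S=w(130,265,.165);N=w(175,355,.151);K=w(76,176,.245)
print("bore",H,"plate",P,"stud",S,"nut",N,"knob",K)
c=(H+P)[:2]/2
for n,a,b in (("stud-c",c,S),("nut-stud",S,N),("knob-stud",S,K)):
    d=(b[:2]-a[:2]);print(n,np.hypot(*d).round(4),np.degrees(np.arctan2(d[1],d[0])).round(1))
g=np.load("side0.npy",allow_pickle=True).item()
# knob by two views
def ray(f,uv):
    a=world(f,[uv],0)[0];b=world(f,[uv],.3)[0];return a,(b-a)/np.linalg.norm(b-a)
a,d=ray(f,(255+74/5,125+174/5));e,h=ray(g,(300+237/4.5,140+109/4.5))
A=np.c_[d,-h];t=np.linalg.lstsq(A,e-a,rcond=None)[0];print("knob 2view",a+d*t[0],e+h*t[1])
```

```text
bore [0.5518 0.0207 0.108 ] plate [0.5499 0.0182 0.042 ] stud [0.5258 0.1204 0.165 ] nut [0.4665 0.0908 0.151 ] knob [0.5716 0.1484 0.245 ]
stud-c 0.104 103.9
nut-stud 0.0663 -153.5
knob-stud 0.0537 31.4
knob 2view [0.57172721 0.14843452 0.244312  ] [0.57151938 0.14844062 0.24427424]
```

Choice confirmed. Measurements hold up: stud to centre 104 mm (105 given), knob to pivot 97 mm (95 given), nut radius 66 mm (65 given). The strap points to about -151°, so it is about 75° open, and closing it turns it to -76°. The tool's y line is already at -64.6°, close to the push tangent of -61°. I'll fly in to (0.450, 0.134) with the fingers shut.

Request:
send_rows(
  plan=[
    [[2, 3.4, 0], 0.7],
    [[2, 3.4, 0], 0.7],
    [[2, 3.4, 0], 0.7],
    [[2, 3.4, 0], 0.7],
    [[2, 3.4, 0], 0.8],
  ],
  gripper=1,
)

```text
time_s: 0.6
tcp_pos: [0.3574, -0.3705, 0.2223]
eef_rot: [-0.0, 0.968, 0.25, -0.0]
contact_force: [-0.1, -0.9, -1.7]
width: 0.0512
grip_force: 0.0
```

Request:
send_rows(
  plan=[
    [[0.6, 3.4, 0], 0],
    [[0.6, 3.4, 0], 0],
    [[0.6, 3.4, 0], 0],
    [[0.6, 3.4, 0], 0],
    [[0.6, 3.4, 0], 0],
  ],
)

```text
time_s: 1.1
tcp_pos: [0.3868, -0.2006, 0.2224]
eef_rot: [-0.0, 0.968, 0.25, -0.0]
contact_force: [0.4, 0.1, 0.2]
width: 0.0114
grip_force: 0.0
```

Request:
send_rows(
  plan=[
    [[0.6, 3.4, 0], 0],
    [[0.6, 3.4, 0], 0],
    [[0.6, 3.4, 0], 0],
    [[0.6, 3.4, 0], 0],
    [[0.6, 3.4, 0], 0],
  ],
)

```text
time_s: 1.6
tcp_pos: [0.4168, -0.0307, 0.2225]
eef_rot: [-0.0, 0.968, 0.25, -0.0]
contact_force: [0.0, 0.1, 0.1]
width: 0.0006
grip_force: 0.0
```

Request:
send_rows(
  plan=[
    [[0.6, 3.4, 0], 0],
    [[0.6, 3.4, 0], 0],
    [[0.6, 3.4, 0], 0],
    [[0.6, 3.4, 0], 0],
    [[0, 0, 0], 0],
  ],
)

```text
time_s: 2.1
tcp_pos: [0.4414, 0.1071, 0.2225]
eef_rot: [-0.001, 0.968, 0.252, 0.0]
contact_force: [-0.3, -0.6, -0.1]
width: 0.0004
grip_force: 0.0
```

Request:
send_rows(
  plan=[
    [[0.4, 1.4, 0], 0],
    [[0.4, 1.4, 0], 0],
    [[0, 0, -2], 0],
    [[0, 0, -2], 0],
    [[0, 0, 0], 0],
  ],
)

```text
time_s: 2.6
tcp_pos: [0.447, 0.1313, 0.1805]
eef_rot: [-0.0, 0.968, 0.25, -0.003]
contact_force: [0.2, 0.4, -0.2]
width: 0.0004
grip_force: 0.0
```

Run:
```python
from h import *
f=grab_frame("side");save(f,"side1.png",(270,110,430,290),3.3);print(observe()["tcp_pos"])
```

```text
[0.4479324  0.13144302 0.18170903]
```

View pics/side1.png

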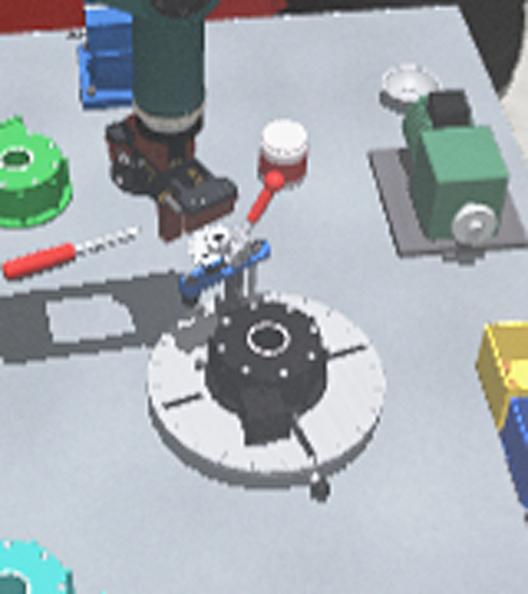

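The side crop shows the shut fingers at about (195,215), behind the strap (nose 190,285) and on its +y side. The knob (275,180) is clear of the gripper. I'll go down to 0.130 and start pushing.

Request:
send_rows(
  plan=[
    [[0, 0, -2], 0],
    [[0, 0, -2], 0],
    [[0, 0, -1.1], 0],
    [[0, 0, 0], 0],
    [[0, 0, 0], 0],
  ],
)

```text
time_s: 3.15
tcp_pos: [0.4496, 0.1319, 0.1323]
eef_rot: [-0.0, 0.968, 0.25, 0.0]
contact_force: [-0.4, 1.0, -1.1]
width: 0.0005
grip_force: 0.0
```

Run:
```python
from h import *
S=np.array([.526,.1205]);p=observe()["tcp_pos"][:2]
# finger centre: radius r along strap, 27.5 mm behind strap midline
prev=p
for a in range(-151,-71,5):
    t=np.radians(a);u=np.array([np.cos(t),np.sin(t)]);n=np.array([u[1],-u[0]]) # clockwise side
    q=S+.060*u+.0275*n;print(a,q.round(4),((q-prev)*100).round(2));prev=q
```

```text
-151 [0.4602 0.1155] [ 1.06 -1.64]
-146 [0.4609 0.1097] [ 0.07 -0.57]
-141 [0.4621 0.1041] [ 0.12 -0.56]
-136 [0.4637 0.0986] [ 0.17 -0.55]
-131 [0.4659 0.0933] [ 0.21 -0.53]
-126 [0.4685 0.0881] [ 0.26 -0.51]
-121 [0.4715 0.0832] [ 0.3  -0.49]
-116 [0.475  0.0786] [ 0.35 -0.46]
-111 [0.4788 0.0743] [ 0.38 -0.43]
-106 [0.483  0.0704] [ 0.42 -0.39]
-101 [0.4876 0.0668] [ 0.45 -0.36]
-96 [0.4924 0.0637] [ 0.48 -0.31]
-91 [0.4975 0.061 ] [ 0.51 -0.27]
-86 [0.5028 0.0587] [ 0.53 -0.23]
-81 [0.5082 0.0569] [ 0.55 -0.18]
-76 [0.5138 0.0556] [ 0.56 -0.13]
```

Request:
send_rows(
  plan=[
    [[0.21, -0.33, -0.1], 0],
    [[0.21, -0.33, -0.1], 0],
    [[0.21, -0.33, 0], 0],
    [[0.21, -0.33, 0], 0],
    [[0.21, -0.33, 0], 0],
  ],
)

```text
time_s: 3.65
tcp_pos: [0.4599, 0.115, 0.1297]
eef_rot: [-0.0, 0.968, 0.25, 0.0]
contact_force: [-0.7, -1.1, -0.2]
width: 0.0006
grip_force: 0.0
```

Request:
send_rows(
  plan=[
    [[0.07, -0.57, 0], 5],
    [[0.12, -0.56, 0], 5],
    [[0.17, -0.55, 0], 5],
    [[0.21, -0.53, 0], 5],
    [[0.26, -0.51, 0], 5],
  ],
)

```text
time_s: 4.15
tcp_pos: [0.4677, 0.0883, 0.1296]
eef_rot: [-0.001, 0.89, 0.455, -0.0]
contact_force: [-1.1, 3.1, 0.5]
width: 0.0008
grip_force: 1.1
```

Contact force of about 3 N, as expected for swinging the strap. Continuing along the arc.

Request:
send_rows(
  plan=[
    [[0.3, -0.49, 0], 5],
    [[0.35, -0.46, 0], 5],
    [[0.38, -0.43, 0], 5],
    [[0.42, -0.39, 0], 5],
    [[0.45, -0.36, 0], 5],
  ],
)

```text
time_s: 4.65
tcp_pos: [0.4861, 0.067, 0.1294]
eef_rot: [-0.001, 0.771, 0.637, -0.001]
contact_force: [-1.3, 2.7, 1.6]
width: 0.0003
grip_force: 1.1
```

Request:
send_rows(
  plan=[
    [[0.48, -0.31, 0], 5],
    [[0.51, -0.27, 0], 5],
    [[0.53, -0.23, 0], 5],
    [[0.25, -0.1, 0], 2],
    [[0, 0, 0], 0],
  ],
)

```text
time_s: 5.15
tcp_pos: [0.5041, 0.0576, 0.1293]
eef_rot: [-0.001, 0.669, 0.743, -0.0]
contact_force: [-1.3, 1.2, -0.9]
width: 0.0004
grip_force: 0.4
```

Now creep the last few degrees until the stop resists.

Request:
send_rows(
  plan=[
    [[0.25, -0.08, 0], 2],
    [[0.25, -0.08, 0], 2],
    [[0.2, -0.05, 0], 2],
    [[0.2, -0.05, 0], 2],
    [[0.1, -0.02, 0], 0],
  ],
)

```text
time_s: 5.65
tcp_pos: [0.5137, 0.0551, 0.1294]
eef_rot: [-0.001, 0.616, 0.788, -0.0]
contact_force: [-2.3, 2.4, -0.5]
width: 0.0003
grip_force: 1.0
```

Request:
send_rows(
  plan=[
    [[0.1, -0.02, 0], 0],
    [[0.1, -0.02, 0], 0],
    [[0.05, 0, 0], 0],
    [[0.05, 0, 0], 0],
    [[0, 0, 0], 0],
  ],
)

```text
time_s: 6.15
tcp_pos: [0.5173, 0.0546, 0.1295]
eef_rot: [-0.0, 0.616, 0.788, -0.0]
contact_force: [-3.1, 1.2, -0.6]
width: 0.0002
grip_force: 1.2
```

Request:
send_rows(
  plan=[
    [[0.1, 0.0, 0], 0],
    [[0.1, 0.0, 0], 0],
    [[0.05, 0, 0], 0],
    [[0, 0, 0], 0],
    [[0, 0, 0], 0],
  ],
)

```text
time_s: 6.65
tcp_pos: [0.518, 0.0546, 0.1293]
eef_rot: [-0.002, 0.616, 0.788, -0.001]
contact_force: [-6.7, 0.8, 3.3]
width: 0.0005
grip_force: 3.4
```

Run:
```python
from h import *
f=grab_frame("side");save(f,"side2.png",(290,130,410,260),4.5);print(observe()["contact_force"])
```

```text
[-8.2993897  -0.02666365  2.68687723]
```

View pics/side2.png

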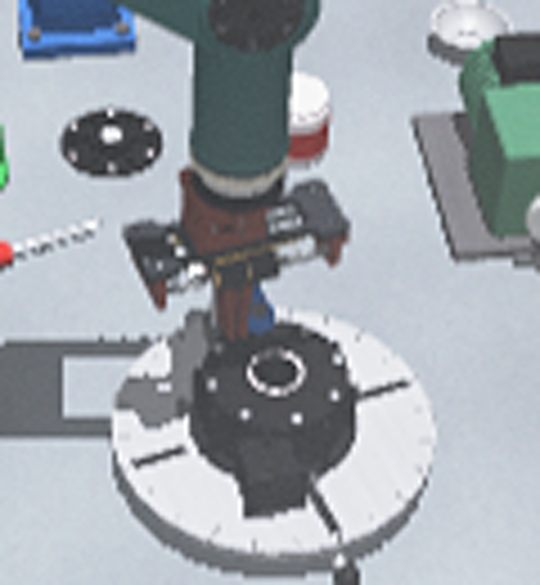

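The side crop shows the fingers (235,310) against the blue strap (262,310), which lies over the housing. Force rose from 3 to 8 N while the tool stalled, so the strap is at its stop. I'll back off, rise and measure the strap and knob.

Request:
send_rows(
  plan=[
    [[-1, 0, 0], 0],
    [[-2, 0, 0], 0],
    [[-2, 0, 1], 0],
    [[-1, 0, 4], 0],
    [[0, 0, 4], 0],
  ],
)

```text
time_s: 7.2
tcp_pos: [0.4584, 0.0545, 0.2203]
eef_rot: [-0.0, 0.616, 0.788, -0.0]
contact_force: [1.8, -0.0, 0.3]
width: 0.0007
grip_force: 0.0
```

Request:
send_rows(
  plan=[
    [[0, -1, 4], 0],
    [[0, -3, 4], 0],
    [[0, -4, 1], 0],
    [[0, -4, 0], 0],
    [[0, -4, 0], 0],
  ],
)

```text
time_s: 7.7
tcp_pos: [0.4613, -0.1075, 0.3113]
eef_rot: [0.003, 0.616, 0.788, 0.001]
contact_force: [0.8, -0.2, -0.3]
width: 0.0008
grip_force: 0.0
```

Run:
```python
from h import *
f=grab_frame("top");g=grab_frame("side");print(observe()["tcp_pos"])
np.save("top3.npy",f,allow_pickle=True);np.save("side3.npy",g,allow_pickle=True)
a=cv2.resize(f["frame"][125:225,255:365],(550,500),interpolation=cv2.INTER_CUBIC)
save(f,"top3.png",(255,125,365,225),5)
for n,h,(a,b,c,d) in (("top",f,(255,125,365,225)),("side",g,(300,140,400,270))):
    hsv=cv2.cvtColor(h["frame"],cv2.COLOR_RGB2HSV)
    for col,m in (("blue",cv2.inRange(hsv,(100,110,50),(125,255,255))),("red",cv2.inRange(hsv,(0,140,80),(8,255,255))|cv2.inRange(hsv,(172,140,80),(180,255,255)))):
        v,u=np.where(m[b:d,a:c]);P=world(h,np.c_[u+a,v+b]);z=P[:,2];P=P[(z>.12)&(z<.27)]
        if len(P): print(n,col,len(P),np.median(P,0).round(3),P.min(0).round(3),P.max(0).round(3),P[P[:,2].argsort()[-6:]].mean(0).round(3))
```

```text
[ 0.46127864 -0.11017402  0.31055376]
top blue 147 [0.532 0.08  0.146] [0.501 0.046 0.134] [0.555 0.168 0.169] [0.526 0.095 0.158]
top red 65 [0.511 0.167 0.245] [0.499 0.142 0.198] [0.521 0.185 0.26 ] [0.508 0.175 0.258]
side blue 62 [0.534 0.077 0.145] [0.514 0.044 0.139] [0.552 0.115 0.151] [0.533 0.072 0.15 ]Traceback (most recent call last):
  File "<stdin>", line 9, in <module>
  File "h.py", line 11, in world
    n=cv2.undistortPoints(uv.reshape(-1,1,2),f["intrinsics"],f["dist_coeffs"]).reshape(-1,2)
      ~~~~~~~~~~~~~~~~~~~^^^^^^^^^^^^^^^^^^^^^^^^^^^^^^^^^^^^^^^^^^^^^^^^^^^^^
cv2.error: OpenCV(4.12.0) /io/opencv/modules/calib3d/src/undistort.dispatch.cpp:347: error: (-215:Assertion failed) CV_IS_MAT(_src) && CV_IS_MAT(_dst) && (_src->rows == 1 || _src->cols == 1) && (_dst->rows == 1 || _dst->cols == 1) && _src->cols + _src->rows - 1 == _dst->rows + _dst->cols - 1 && (CV_MAT_TYPE(_src->type) == CV_32FC2 || CV_MAT_TYPE(_src->type) == CV_64FC2) && (CV_MAT_TYPE(_dst->type) == CV_32FC2 || CV_MAT_TYPE(_dst->type) == CV_64FC2) in function 'cvUndistortPointsInternal'
```

View pics/top3.png

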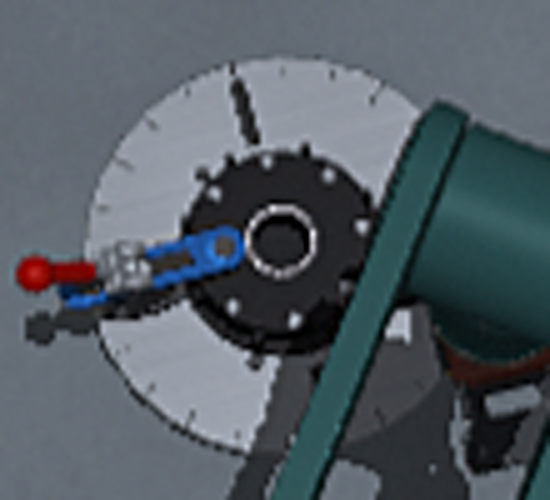

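The top crop shows the strap nose nut at (223,246), over the housing and pointing at the bore (281,240), with the pivot at (127,264) and the knob at (35,272). The housing has not moved: the bore is at the same pixel as before.

Run:
```python
from h import *
f=np.load("top3.npy",allow_pickle=True).item()
def w(x,y,z): return world(f,[[255+(x-2)/5,125+(y-2)/5]],z)[0]
N=w(223,246,.151);K=w(35,272,.245);S=w(127,264,.165);print(N,K,S)
for a,b in((S,N),(K,S),(K,N)): d=(b-a)[:2];print(np.hypot(*d),np.degrees(np.arctan2(d[1],d[0])))
d=(N-K)[:2]/np.linalg.norm((N-K)[:2]);P=np.array([*(N[:2]-.065*d),.163])
print("pivot",P)
r=.095;p=observe()["tcp_pos"]
for e in np.radians(range(57,-6,-4)):
    q=P+np.array([-d[0]*r*np.cos(e),-d[1]*r*np.cos(e),r*np.sin(e)+.0125]);print(round(np.degrees(e)),q.round(4),((q-p)*100).round(2));p=q
```

```text
[0.54085945 0.05873451 0.151     ] [0.50941889 0.1739997  0.245     ] [0.52648847 0.12246061 0.165     ]
0.06532641098706837 -77.29171506799923
0.05429224714947094 -71.67529742618203
0.11947623450457887 -74.74275393384976
pivot [0.52375449 0.12144353 0.163     ]
57 [0.5101 0.1714 0.2552] [ 4.89 28.15 -5.54]
53 [0.5087 0.1766 0.2514] [-0.14  0.52 -0.38]
49 [0.5074 0.1816 0.2472] [-0.14  0.5  -0.42]
45 [0.5061 0.1863 0.2427] [-0.13  0.47 -0.45]
41 [0.5049 0.1906 0.2378] [-0.12  0.44 -0.48]
37 [0.5038 0.1946 0.2327] [-0.11  0.4  -0.52]
33 [0.5028 0.1983 0.2272] [-0.1   0.37 -0.54]
29 [0.5019 0.2016 0.2216] [-0.09  0.33 -0.57]
25 [0.5011 0.2045 0.2156] [-0.08  0.29 -0.59]
21 [0.5004 0.207  0.2095] [-0.07  0.25 -0.61]
17 [0.4998 0.2091 0.2033] [-0.06  0.21 -0.63]
13 [0.4994 0.2107 0.1969] [-0.05  0.17 -0.64]
9 [0.4991 0.212  0.1904] [-0.03  0.12 -0.65]
5 [0.4989 0.2127 0.1838] [-0.02  0.08 -0.66]
1 [0.4988 0.2131 0.1772] [-0.01  0.03 -0.66]
-3 [0.4988 0.213  0.1705] [ 0.   -0.01 -0.66]
```

The strap bearing of -75° to -77° matches closed (-76°). Next I move the shut fingertips over the knob.

Request:
send_rows(
  plan=[
    [[0.5, 3.5, 0], 0],
    [[0.5, 3.5, 0], 0],
    [[0.5, 3.5, 0], 0],
    [[0.5, 3.5, 0], 0],
    [[0.6, 3.5, 0], 0],
  ],
)

```text
time_s: 8.3
tcp_pos: [0.4865, 0.0716, 0.3101]
eef_rot: [0.001, 0.616, 0.788, 0.001]
contact_force: [0.6, 0.4, -1.4]
width: 0.0004
grip_force: 0.0
```

Request:
send_rows(
  plan=[
    [[0.7, 3.5, 0], 0],
    [[0.7, 3.6, 0], 0],
    [[0.7, 3.7, 0], 0],
    [[0, 0, -2], 0],
    [[0, 0, -1.5], 0],
  ],
)

```text
time_s: 8.8
tcp_pos: [0.5075, 0.1798, 0.2745]
eef_rot: [0.001, 0.615, 0.789, 0.001]
contact_force: [0.8, -0.4, -0.4]
width: 0.0003
grip_force: 0.0
```

Request:
send_rows(
  plan=[
    [[0, 0, -0.7], 0],
    [[0, 0, -0.5], 0],
    [[0, 0, -0.3], 0],
    [[0, 0, -0.1], 0],
    [[0, 0, 0], 0],
  ],
)

```text
time_s: 9.3
tcp_pos: [0.5074, 0.1775, 0.2591]
eef_rot: [0.0, 0.616, 0.788, 0.0]
contact_force: [0.6, -1.0, 0.3]
width: 0.0005
grip_force: 0.0
```

About to touch. Following the knob's arc down.

Request:
send_rows(
  plan=[
    [[0.05, 0, -0.35], 0],
    [[0, 0.2, -0.35], 0],
    [[-0.1, 0.35, -0.4], 0],
    [[-0.13, 0.45, -0.42], 0],
    [[-0.13, 0.48, -0.44], 0],
  ],
)

```text
time_s: 9.8
tcp_pos: [0.5042, 0.1942, 0.2403]
eef_rot: [-0.001, 0.616, 0.788, 0.002]
contact_force: [-3.0, 4.1, 8.8]
width: 0.0
grip_force: 4.5
```

Request:
send_rows(
  plan=[
    [[-0.1, 0.15, -0.5], 0],
    [[-0.1, 0.2, -0.5], 0],
    [[-0.1, 0.25, -0.55], 0],
    [[-0.05, 0.2, -0.4], 0],
    [[0, 0, 0], 0],
  ],
)

```text
time_s: 10.3
tcp_pos: [0.5013, 0.2026, 0.2203]
eef_rot: [-0.0, 0.616, 0.788, 0.002]
contact_force: [0.2, 3.9, 4.2]
width: 0.0007
grip_force: 2.1
```

Request:
send_rows(
  plan=[
    [[-0.06, 0.26, -0.5], 0],
    [[-0.06, 0.22, -0.5], 0],
    [[-0.05, 0.18, -0.5], 0],
    [[-0.04, 0.14, -0.5], 0],
    [[-0.03, 0.1, -0.5], 0],
  ],
)

```text
time_s: 10.8
tcp_pos: [0.4986, 0.2106, 0.1949]
eef_rot: [-0.0, 0.616, 0.788, 0.001]
contact_force: [-1.2, 4.3, 5.0]
width: 0.0007
grip_force: 2.3
```

Request:
send_rows(
  plan=[
    [[0, 0.08, -0.5], 0],
    [[0, 0.05, -0.5], 0],
    [[0, 0.03, -0.5], 0],
    [[0, 0, -0.3], 0],
    [[0, 0, 0], 0],
  ],
)

```text
time_s: 11.3
tcp_pos: [0.4977, 0.2105, 0.1758]
eef_rot: [-0.0, 0.616, 0.788, -0.001]
contact_force: [-0.6, -0.0, 0.7]
width: 0.0003
grip_force: 0.3
```

Request:
send_rows(
  plan=[
    [[0, 0, -0.15], 0],
    [[0, 0, -0.1], 0],
    [[0, 0, -0.1], 0],
    [[0, 0, 0], 0],
    [[0, 0, 0], 0],
  ],
)

```text
time_s: 11.8
tcp_pos: [0.4985, 0.2108, 0.1747]
eef_rot: [0.001, 0.616, 0.788, 0.0]
contact_force: [-3.7, 1.1, 16.2]
width: 0.0004
grip_force: 7.8
```

The force rose to 16 N with the tool stalled at z = 0.1747, so the knob is level (0.162) and the lever is on its stop. I'll lift straight off, retreat and check.

Request:
send_rows(
  plan=[
    [[0, 0, 1], 0],
    [[0, 0, 2], 0],
    [[0, 0, 4], 0],
    [[0, 0, 4], 0],
    [[0, 0, 3], 0],
  ],
)

```text
time_s: 12.3
tcp_pos: [0.4984, 0.2103, 0.3152]
eef_rot: [0.001, 0.616, 0.788, 0.0]
contact_force: [0.6, -0.1, 0.1]
width: 0.0005
grip_force: 0.0
```

Request:
send_rows(
  plan=[
    [[-0.5, -4, 0], 0],
    [[-0.5, -4.5, 0], 0],
    [[-0.5, -4.5, 0], 0],
    [[-0.5, -4.5, 0], 0],
    [[-0.5, -4.5, 0], 0],
  ],
)

```text
time_s: 12.8
tcp_pos: [0.472, -0.0112, 0.3129]
eef_rot: [0.0, 0.616, 0.788, -0.001]
contact_force: [0.8, 0.9, 0.5]
width: 0.0005
grip_force: 0.0
```

Request:
send_rows(
  plan=[
    [[-0.5, -4.5, 0], 0],
    [[-0.5, -4.5, 0], 0],
    [[0, -4, 0], 0],
    [[0, -4, 0], 0],
    [[0, 0, 0], 0],
  ],
)

```text
time_s: 13.3
tcp_pos: [0.4625, -0.1839, 0.3127]
eef_rot: [0.0, 0.618, 0.786, -0.002]
contact_force: [1.0, -0.1, -0.4]
width: 0.0002
grip_force: 0.0
```

Run:
```python
from h import *
f=grab_frame("top");g=grab_frame("side");s=observe();print(s["tcp_pos"],s["contact_force"])
A=f["frame"][125:225,255:365];B=g["frame"][150:250,290:400]
im=np.hstack([cv2.resize(x,(396,360),interpolation=cv2.INTER_CUBIC) for x in(A,B)])
cv2.imwrite("pics/end.png",cv2.cvtColor(im,cv2.COLOR_RGB2BGR))
for n,h,(a,b,c,d) in (("top",f,(255,125,365,225)),("side",g,(300,140,400,270))):
    hsv=cv2.cvtColor(h["frame"],cv2.COLOR_RGB2HSV)
    for col,m in (("blue",cv2.inRange(hsv,(100,110,50),(125,255,255))),("red",cv2.inRange(hsv,(0,140,80),(8,255,255))|cv2.inRange(hsv,(172,140,80),(180,255,255)))):
        v,u=np.where(m[b:d,a:c])
        if len(u)==0: continue
        P=world(h,np.c_[u+a,v+b]);z=P[:,2];P=P[(z>.1)&(z<.27)]
        if len(P): print(n,col,len(P),np.median(P,0).round(3),P.min(0).round(3),P.max(0).round(3))
```

```text
[ 0.46227764 -0.1797809   0.31255376] [ 0.51032305  0.60304008 -0.09016969]
top blue 141 [0.532 0.077 0.141] [0.501 0.046 0.101] [0.553 0.165 0.159]
top red 57 [0.506 0.185 0.169] [0.494 0.162 0.161] [0.518 0.207 0.179]
side blue 12 [0.547 0.053 0.138] [0.539 0.048 0.132] [0.553 0.082 0.142]
```

View pics/end.png

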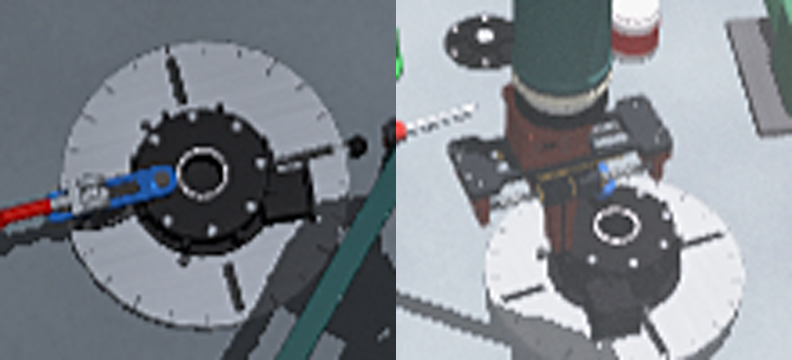

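In the final picture the left half (top view) shows the lever lying level out to the left (0,215), the strap nose (160,180) on the housing and the bore (201,175) where it was. The right half (side view) shows the tool well clear above. Depths agree: the red lever is at z 0.161–0.179 and the nose top is about 7 mm lower. Handing in.

```bash
python3 -c "
from plant import bot
print(bot.close_job())"
```

```text
the job is handed in; nothing more can be done
None
```

The job is handed in: the strap is swung to its stop over the housing and the cam lever pushed fully down, holding by itself; the housing looks unmoved, and it took about 13.5 s.

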